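# Shut the levers of a terminal block with one stroke of the finger

## Task

Shut the five open levers of the terminal block: put the fingertips (gripper shut) down at the end with the brass screw post and run them lightly along the row in one stroke, in the direction in which the levers fold, so that the levers go down flat one after the other; do not lift away before the last one is down. Do not press hard on the block, grasp nothing, and leave the nuts, bolt and pliers beside it where they are.

Things in the scene. Friction and masses are not known exactly. Their poses are not given: they have to be found in the camera images.
- terminal_block: Lever terminal block fixed on the bench: grey housing 30 x 192 mm on an aluminium plate 80 x 260 x 6 mm. Origin: centre of the plate's underside, z up. Five white levers in a row along +y at x = 0. A brass screw post, 18 mm wide, top at z = 28 mm, stands at y = -110 mm. Rigid cheek tops (x = +-11 to +-15 mm) at z = 40 mm; upper face of a shut lever at z = 40.5 mm.
- lever_1 (a joint): Angle of white lever 1 of 5, counted from the brass post (rad): 0 = shut flat, grows as it stands up, at most 1.35; starts 0.8 to 1.2. Lever 18 mm wide, 26 mm long, 4 mm thick; hinge along the block's x at y = -82, z = 38.5 mm; its free end leans toward the block's +y. No spring: it folds down toward +y at about 0.5 N at its free end and stays where left.
- lever_2 (a joint): Angle of white lever 2 of 5, counted from the brass post (rad): 0 = shut flat, grows as it stands up, at most 1.35; starts 0.8 to 1.2. Lever 18 mm wide, 26 mm long, 4 mm thick; hinge along the block's x at y = -46, z = 38.5 mm; its free end leans toward the block's +y. No spring: it folds down toward +y at about 0.5 N at its free end and stays where left.
- lever_3 (a joint): Angle of white lever 3 of 5, counted from the brass post (rad): 0 = shut flat, grows as it stands up, at most 1.35; starts 0.8 to 1.2. Lever 18 mm wide, 26 mm long, 4 mm thick; hinge along the block's x at y = -10, z = 38.5 mm; its free end leans toward the block's +y. No spring: it folds down toward +y at about 0.5 N at its free end and stays where left.
- lever_4 (a joint): Angle of white lever 4 of 5, counted from the brass post (rad): 0 = shut flat, grows as it stands up, at most 1.35; starts 0.8 to 1.2. Lever 18 mm wide, 26 mm long, 4 mm thick; hinge along the block's x at y = 26, z = 38.5 mm; its free end leans toward the block's +y. No spring: it folds down toward +y at about 0.5 N at its free end and stays where left.
- lever_5 (a joint): Angle of white lever 5 of 5, counted from the brass post (rad): 0 = shut flat, grows as it stands up, at most 1.35; starts 0.8 to 1.2. Lever 18 mm wide, 26 mm long, 4 mm thick; hinge along the block's x at y = 62, z = 38.5 mm; its free end leans toward the block's +y. No spring: it folds down toward +y at about 0.5 N at its free end and stays where left.
- lug_nut_1: Loose steel wheel nut, 22 mm wide, 26 mm tall, standing on the bench on the block's -x side. Origin: centre of its underside. To be left alone.
- lug_nut_2: Loose steel wheel nut, 22 mm wide, 26 mm tall, standing on the bench on the block's -x side. Origin: centre of its underside. To be left alone.
- wheel_bolt: Loose steel wheel bolt, 24 mm wide, 51 mm tall, standing on the bench on the block's -x side near its +y end, about 130 to 150 mm from the block's origin. Origin: centre of its underside. To be left alone.
- pliers: Loose pliers with red handles, 168 mm long (their own y), 54 mm wide, 16 mm thick, lying on the bench on the block's +x side, roughly along it. Origin: centre of their underside. To be left alone.

How it is judged:
By the outcome, as a careful person would: the job done as asked, in the order asked, and still so for the second after the job is handed in, with the robot touching nothing.
It also fails if it takes over 38 s, if anything falls off the work surface, if the arm or the gripper's body presses on something with over 40 N, if the wrist force passes 120 N, or if a joint passes its speed limit or range.

## Robot

A 7-joint arm with a two-finger parallel gripper is mounted at the origin on a cart in front of the work surface, level with it; the furniture and walls round the work are solid. World frame = base frame: x ahead of the robot, y to its left, z up, the work surface at z = 0. Lengths are in m, angles in rad, forces in N, time in s.
With the tool pointing down it reaches from about 0.425 to 0.875 m from the base axis. Payload 4.7 kg.
Tool frame: the origin (TCP) lies at the very end of the fingers, on their centre line; the grasp point (between the pads) lies 19 mm behind it (r.grip_depth is the distance from the TCP to the grasp point, in m); z points along the fingers, y is the line along which they close (so a half turn about z gives the same grasp; the last joint's range is limited). The gripper opens to 85 mm and grips with 20 to 120 N. Pads are 22 mm wide; open, the fingers measure 114 mm over their backs; the gripper's body (76 mm by 85 mm) begins 54 mm behind the grasp point. The pads swing forward as they close: fully open they stand 13 mm farther back than shut.
Start: joints at [-0.674, 0.321, -0.07, 1.45, 0.023, 1.371, -0.057], TCP at [0.502, 0.413, 0.231] pointing down, gripper open.
Joint ranges: [-2.86, 2.86], [-0.3, 2.09], [-1.38, 1.24], [0.06, 2.45], [-1.56, 4.7], [0.09, 2.05], [-2.69, 2.69]. Speed limits (rad/s): [2.57, 2.57, 3.14, 3.14, 3.14, 3.14, 3.14].

## Interface

Orientations are given as a rotation vector (axis times angle).
In Python, from plant import r, optics gives the robot as it stands.
- The arm moves only by the shell command python3 -m pendant 'ROWS' [OPENING]. ROWS is JSON, a list of rows, each a list of 2 entries, a list of its own where there are three numbers: the shift along the tool's x, y, z in mm, then the turn about the tool's z in rad. In form: [[[x, y, z], twist], ...]. A call has 1 to 20 rows; each row shifts and turns the commanded pose from where the row before left it, along the tool's axes as they then stand; what a row does not reach is not made up. A row lasts 1/10 s, in which the tool goes at most 50 mm and 8.59 degrees, less where a joint would pass 70% of its speed; a pose out of reach is approached as far as the arm can. A call with a gripper value outside its range is refused whole. OPENING is the closure in counts, from 0 (fully open) to 255 (shut), set as the call begins (- or left out, the last holds). The fingers move at their own pace and stop on an object; the grip force is fixed at half the most. Time passes only in rows, so rows that do not move let the fingers close. It gives the time, the measured TCP pose, the force, the opening and the grip force at its end, in the units of the state.
- r.state(): the state, without advancing time (a new reading comes with each control period).
- optics.grab_frame(name): name is "scene" or "top"; returns a dict with "img" (480x640x3 uint8, red, green, blue), "range_z" (480x640 float32, m along the optical axis (not along the pixel's ray), 0 where there is no reading), "K" (3x3 intrinsics, pixels), "k1" (the pictures are not rectified: a ray, as slopes to the right and down, at radius r is drawn at 1 + k1 r^2 times it, then the intrinsics apply), "eye" and "orientation" of the camera in the world. Camera axes: x right, y down, z forward; pixel columns grow to the right and rows downward; lengths in m; the calibration is good to about 2 mm. A picture is of the moment at which its call begins.
- r.close_job(): hands the job in; it is judged then, once.
The state is a dict: "clock": time; "qpos": joint angles; "qvel": joint speeds; "effort": joint torques, N m; "tool_pos": TCP position; "tool_rot": TCP orientation; "ft_force": force on the tool from outside, world axes, zero at the start; "ft_torque": the same for the moment, N m; "finger_gap": finger opening in m; "gripper_force": force on a finger pad.
Only numpy, scipy, OpenCV 4.12 (cv2) and the standard library are available. Lean on these libraries where they do the work, as an engineer would, in place of code of your own. Each camera call takes 0.05 s, during which the arm holds its last target. There are 200 camera calls.

## Working session

There is one attempt and no reset: what is moved stays moved. The work goes in short steps, Python scripts to look and compute and a shell command to move; the robot and the scene stay as the last step left them, time stands still between calls to the robot, and variables do not carry over. Pictures are saved under pics/ and viewed, at most 10 in all, crops included, and the job is handed in when it is done.

```bash
mkdir -p pics; ls; cat > h.py <<'E'
import numpy as np,cv2
from scipy.spatial.transform import Rotation as R
from plant import r,optics
def cloud(f):
    K=f["K"];v,u=np.mgrid[:480,:640]
    p=np.stack([u,v],-1).reshape(-1,1,2).astype(float)
    d=cv2.undistortPoints(p,np.array(K,float),np.array([f["k1"],0,0,0,0.]))[:,0].reshape(480,640,2)
    z=f["range_z"];c=np.dstack([d*z[...,None],z])
    o=np.array(f["orientation"],float)
    M=R.from_rotvec(o).as_matrix() if o.size==3 else o
    return c@M.T+np.array(f["eye"])
E
python3 - <<'E'
from h import *
s=r.state();print(s["clock"],s["tool_pos"],s["tool_rot"],s["finger_gap"],s["ft_force"])
for n in("top","scene"):
    f=optics.grab_frame(n);print(n,f["K"],f["k1"],f["eye"],f["orientation"])
    cv2.imwrite(f"pics/{n}0.png",f["img"][...,::-1]);np.savez(f"{n}0.npz",P=cloud(f),img=f["img"],z=f["range_z"])
E
```

```text
pics
0.0 [0.50176256 0.41234935 0.23020896] [-1.34177758e+00 -2.83983698e+00  2.81925214e-03] 0.08544375738829475 [ 0.79693311  0.27363034 -1.20280823]
top [[434.8361369    0.         318.96409233]
 [  0.         434.8361369  239.85112217]
 [  0.           0.           1.        ]] -0.06475347653709992 [0.43546997 0.03223326 0.91801374] [-2.17416354  2.19274198 -0.17202377]
scene [[560.00254363   0.         312.19014861]
 [  0.         560.00254363 235.49598205]
 [  0.           0.           1.        ]] -0.07772388918840498 [ 0.05183042 -0.34234018  0.68570733] [-2.17247369  1.09499881 -0.42990842]
```

View pics/top0.png

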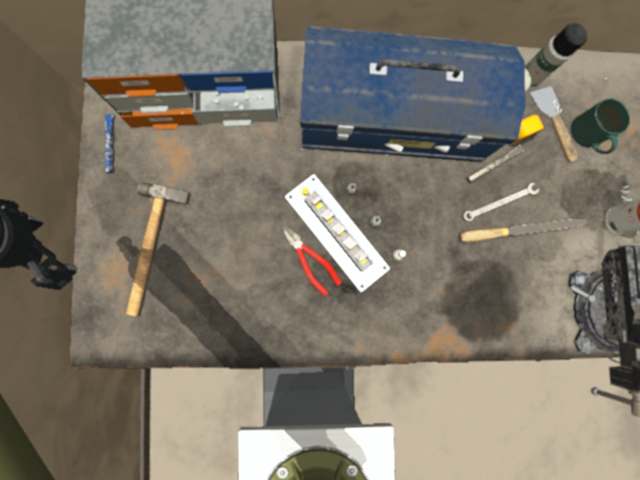

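View pics/scene0.png

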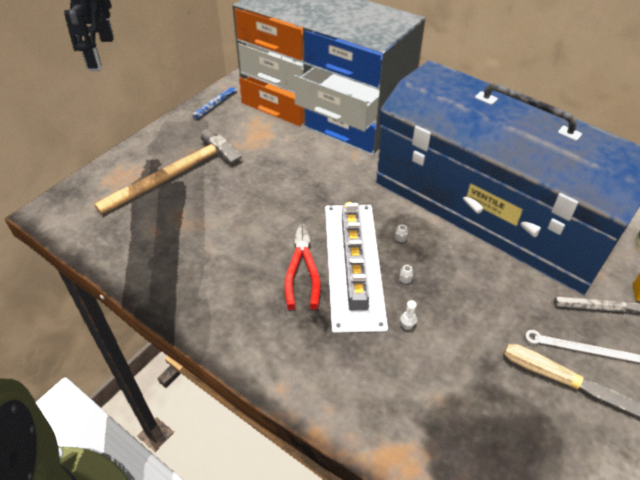

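The top view shows the block with its brass post at about (305,190) and its +y end at about (372,280). The pliers are at (315,262), the nuts at (352,187) and (376,220), and the bolt at (400,254). Next I'll fit the plate.

```bash
python3 - <<'E'
from h import *
for n in("top","scene"):
    d=np.load(n+"0.npz");P=d["P"];im=d["img"].astype(int)
    print(n,"bench z",np.median(P[...,2][(abs(P[...,0]-.55)<.2)&(abs(P[...,1])<.2)&(d["z"]>0)]))
    m=(im.min(-1)>150)&(im.max(-1)-im.min(-1)<40)&(P[...,2]>-.01)&(P[...,2]<.08)&(d["z"]>0)&(abs(P[...,0]-.53)<.2)&(abs(P[...,1]-.03)<.17)
    k,l,st,_=cv2.connectedComponentsWithStats(m.astype(np.uint8))
    b=1+st[1:,4].argmax();B=P[l==b]
    lo=B[B[:,2]<.02]
    rc=cv2.minAreaRect((lo[:,:2]*1000).astype(np.float32));print(rc,cv2.boxPoints(rc),"z",np.median(lo[:,2]))
    c=np.array(rc[0])/1000;bx=cv2.boxPoints(rc)/1000
    e=[bx[1]-bx[0],bx[2]-bx[1]];y=max(e,key=np.linalg.norm);y=y/np.linalg.norm(y);y=-y if y[0]>0 else y
    x=np.array([y[1],-y[0]]);Q=P[...,:2]-c;X=Q@x;Y=Q@y
    hs=(abs(X)<.04)&(abs(Y)<.13)&(P[...,2]>.03)&(P[...,2]<.09)
    print("c",c,"y",y,"housing x",np.percentile(X[hs],[2,50,98]),"y",np.percentile(Y[hs],[1,99]))
    br=(im[...,0]-im[...,2]>70)&(abs(X)<.04)&(abs(Y)<.13)
    for a in np.arange(-.13,.13,.012):
        t=br&(Y>=a)&(Y<a+.012)
        s=hs&(Y>=a)&(Y<a+.012)&(abs(X)<.012)
        print(round(a,3),t.sum(),np.round(np.r_[X[t].mean(),Y[t].mean(),P[t][:,2].mean()],3) if t.any() else "", "zmax",P[s][:,2].max().round(3) if s.any() else "")
    f=im.astype(np.uint8)
    v,u=np.where(l==b);cr=f[v.min()-8:v.max()+8,u.min()-8:u.max()+8]
    k=min(590/cr.shape[0],790/cr.shape[1]);cv2.imwrite(f"pics/{n}crop.png",cv2.resize(cr,None,fx=k,fy=k,interpolation=2)[...,::-1])
E
```

```text
top bench z 0.0012745126672771834
((557.0358276367188, -47.20746612548828), (264.9644775390625, 84.3843765258789), 37.95595169067383) [[ 426.62515   -95.42354 ]
 [ 478.52628  -161.95926 ]
 [ 687.44653     1.008606]
 [ 635.5454     67.54433 ]] z 0.006315183716113892
c [ 0.55703583 -0.04720747] y [-0.7884839 -0.6150554] housing x [-0.01295893  0.0025073   0.01628388] y [-0.09463993  0.09354123]
-0.13 0  zmax 
-0.118 29 [ 0.003 -0.11   0.025] zmax 0.032
-0.106 15 [ 0.001 -0.104  0.016] zmax 0.042
-0.094 0  zmax 0.045
-0.082 4 [ 0.001 -0.071  0.036] zmax 0.066
-0.07 32 [ 0.001 -0.065  0.036] zmax 0.042
-0.058 0  zmax 0.044
-0.046 0  zmax 0.062
-0.034 22 [ 0.001 -0.027  0.036] zmax 0.063
-0.022 0  zmax 0.045
-0.01 0  zmax 0.058
0.002 13 [0.001 0.01  0.035] zmax 0.063
0.014 0  zmax 0.044
0.026 0  zmax 0.057
0.038 5 [-0.     0.047  0.036] zmax 0.063
0.05 0  zmax 0.045
0.062 0  zmax 0.064
0.074 20 [0.001 0.082 0.036] zmax 0.064
0.086 0  zmax 0.043
0.098 0  zmax 
0.11 0  zmax 
0.122 0  zmax 
scene bench z 0.0020375355382917792
((560.8951416015625, -44.27422332763672), (274.95123291015625, 84.
[... 406 characters left out ...]
02  0.025] zmax 0.031
-0.094 1 [ 0.011 -0.087  0.042] zmax 0.043
-0.082 1 [ 0.003 -0.071  0.035] zmax 0.051
-0.07 35 [ 0.    -0.064  0.037] zmax 0.067
-0.058 19 [-0.    -0.056  0.038] zmax 0.043
-0.046 1 [ 0.006 -0.034  0.035] zmax 0.044
-0.034 42 [ 0.    -0.027  0.037] zmax 0.064
-0.022 24 [ 0.    -0.019  0.037] zmax 0.043
-0.01 0  zmax 0.043
0.002 45 [-0.     0.008  0.037] zmax 0.063
0.014 23 [0.    0.017 0.037] zmax 0.062
0.026 0  zmax 0.043
0.038 48 [-0.     0.044  0.037] zmax 0.061
0.05 22 [0.001 0.053 0.037] zmax 0.061
0.062 1 [-0.     0.074  0.034] zmax 0.046
0.074 53 [0.    0.08  0.037] zmax 0.066
0.086 24 [0.    0.088 0.037] zmax 0.043
0.098 0  zmax 0.042
0.11 0  zmax 
0.122 0  zmax
```

View pics/scenecrop.png

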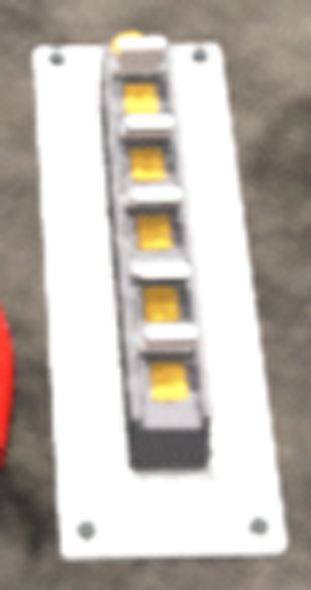

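```bash
cat >> h.py <<'E'
c=np.array([.5555,-.0475]);a=np.deg2rad(37.9)
by=np.array([-np.cos(a),-np.sin(a)]);bx=np.array([by[1],-by[0]])
def where():
    s=r.state();M=R.from_rotvec(s["tool_rot"]).as_matrix();d=np.array(s["tool_pos"])[:2]-c
    print("t",s["clock"],"block x,y,z mm",np.round([1e3*d@bx,1e3*d@by,1e3*s["tool_pos"][2]],2),"F",np.round(s["ft_force"],2),"gap",round(s["finger_gap"],4))
    ang=lambda v:np.round(np.rad2deg(np.arctan2(v@by,v@bx)),2)
    print(" tool x,y angle from block x deg",ang(M[:2,0]),ang(M[:2,1]),"tool z",np.round(M[:,2],4),"q",np.round(s["qpos"],2))
    return s,M
def to(x,y,z):
    s,M=where();p=np.r_[c+bx*x/1e3+by*y/1e3,z/1e3];print(" shift tool mm",np.round(M.T@(p-s["tool_pos"])*1e3,1))
E
python3 -c "
from h import *
to(0,-103,120)"
```

```text
t 0.1 block x,y,z mm [ 395.87 -240.12  230.29] F [-0.23 -0.54  0.25] gap 0.0858
 tool x,y angle from block x deg 1.52 -88.48 tool z [-0.0013 -0.0012 -1.    ] q [-0.67  0.32 -0.07  1.45  0.02  1.37 -0.06]
 shift tool mm [-392.1 -147.4  110.6]
```

```bash
python3 -m pendant '[[[-10,-4,0],0.0265],[[-20,-8,3],0],[[-25,-9,7],0],[[-25,-9,8],0],[[-25,-9,8],0],[[-25,-9,8],0],[[-25,-9,8],0],[[-25,-9,8],0],[[-25,-9,8],0],[[-25,-9,8],0],[[-25,-9,8],0],[[-25,-9,8],0],[[-25,-9,8],0],[[-25,-9,8],0],[[-25,-9,6],0],[[-20,-8,4],0],[[-12,-4,0],0],[[0,0,0],0],[[0,0,0],0],[[0,0,0],0]]' 255; python3 -c "
from h import *
to(0,-103,60)"
```

```text
clock: 2.1
tool_pos: [0.6288, 0.0229, 0.1237]
tool_rot: [-1.377, -2.824, -0.002]
ft_force: [0.0, -0.3, 0.8]
finger_gap: 0.0001
gripper_force: 0.0
t 2.1 block x,y,z mm [  10.5  -101.05  123.65] F [ 0.01 -0.26  0.83] gap 0.0001
 tool x,y angle from block x deg 0.12 -89.88 tool z [ 3.0e-04  1.2e-03 -1.0e+00] q [-0.19  0.35  0.14  1.64 -0.05  1.16  0.63]
 shift tool mm [-10.5   1.9  63.6]
```

```bash
python3 -m pendant '[[[-5,1,8],0.002],[[-5.5,1,13],0],[[0,0,15],0],[[0,0,12],0],[[0,0,8],0],[[0,0,4],0],[[0,0,0],0],[[0,0,0],0],[[0,0,0],0]]'; python3 - <<'E'
from h import *
to(0,-103,43)
f=optics.grab_frame("scene");P=cloud(f)
cv2.imwrite("pics/s2.png",cv2.resize(f["img"][150:350,270:440],None,fx=2.9,fy=2.9,interpolation=2)[...,::-1])
E
```

```text
clock: 3.0
tool_pos: [0.6375, 0.0138, 0.0642]
tool_rot: [1.382, 2.82, 0.001]
ft_force: [0.2, 0.1, -0.5]
finger_gap: -0.0002
gripper_force: 0.0
t 3.0 block x,y,z mm [  -2.   -102.42   64.17] F [ 0.19  0.13 -0.5 ] gap -0.0002
 tool x,y angle from block x deg -0.11 -90.11 tool z [ 1.5e-03  2.0e-04 -1.0e+00] q [-0.18  0.42  0.14  1.67 -0.07  1.05  0.65]
 shift tool mm [ 2.   0.5 21.2]
```

View pics/s2.png

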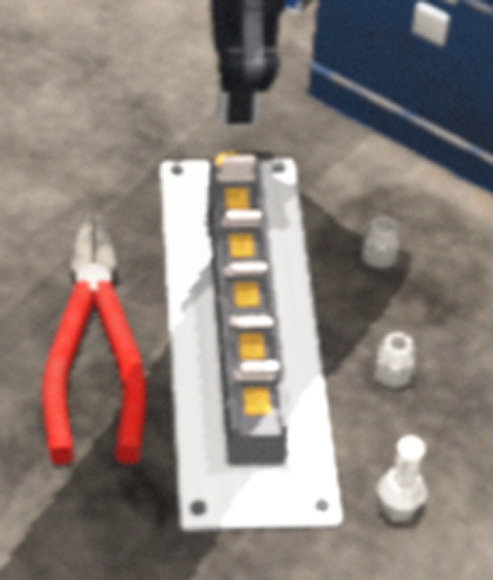

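Closed fingertips hang above the post end, at about (238,115) in the crop, and all five levers are still up. Lowering beside lever 1.

```bash
python3 -m pendant '[[[1,0,5],0],[[0,0,7],0],[[0,0,5],0],[[0,0,3],0],[[0,0,1],0],[[0,0,0],0],[[0,0,0],0]]'; for i in 1 2 3; do python3 -m pendant '[[[0,0,0],0]]' >/dev/null; python3 -c "
from h import *
to(0,-103,41)"; done
```

```text
clock: 3.75
tool_pos: [0.6365, 0.0145, 0.0425]
tool_rot: [1.382, 2.821, 0.0]
ft_force: [-0.1, 0.4, -0.3]
finger_gap: -0.0001
gripper_force: 0.0
t 3.85 block x,y,z mm [  -0.83 -102.13   42.67] F [-0.33  0.23 -0.43] gap 0.0002
 tool x,y angle from block x deg -0.11 -90.11 tool z [ 7.e-04  1.e-04 -1.e+00] q [-0.18  0.44  0.14  1.69 -0.07  1.02  0.65]
 shift tool mm [0.8 0.9 1.7]
t 3.95 block x,y,z mm [  -0.8  -102.07   42.63] F [0.23 0.11 0.25] gap 0.0003
 tool x,y angle from block x deg -0.11 -90.11 tool z [ 6.e-04  0.e+00 -1.e+00] q [-0.18  0.44  0.14  1.69 -0.07  1.02  0.65]
 shift tool mm [0.8 0.9 1.6]
t 4.05 block x,y,z mm [  -0.75 -102.02   42.56] F [-0.49  0.07 -0.21] gap -0.0003
 tool x,y angle from block x deg -0.11 -90.11 tool z [ 4.e-04  1.e-04 -1.e+00] q [-0.18  0.44  0.14  1.69 -0.07  1.02  0.65]
 shift tool mm [0.8 1.  1.6]
```

```bash
python3 -m pendant '[[[0.5,0,1.3],0],[[0,-2,0],0],[[0,-3,0],0],[[0,-3,0],0],[[0,-3,0],0],[[0,-3,0],0],[[0,-3,0],0],[[0,-3,0],0]]';  python3 -c "
from h import *
to(0,-82,41)"; python3 -m pendant '[[[0,-3,0],0],[[0,-3,0],0],[[0,-3,0],0],[[0,-3,0],0],[[0,-3,0],0],[[0,-3,0],0]]';python3 - <<'E'
from h import *
to(0,-60,41)
f=optics.grab_frame("scene")
cv2.imwrite("pics/s3.png",cv2.resize(f["img"][150:350,270:440],None,fx=2.9,fy=2.9,interpolation=2)[...,::-1])
E
```

```text
clock: 4.85
tool_pos: [0.6214, 0.0036, 0.042]
tool_rot: [1.38, 2.82, 0.004]
ft_force: [2.1, 1.6, 2.3]
finger_gap: -0.0
gripper_force: 1.3
t 4.85 block x,y,z mm [ -0.18 -83.43  42.05] F [2.12 1.59 2.28] gap -0.0
 tool x,y angle from block x deg -0.06 -90.06 tool z [ 0.0031  0.001  -1.    ] q [-0.16  0.41  0.14  1.73 -0.07  1.    0.66]
 shift tool mm [ 0.2 -1.4  1. ]
clock: 5.45
tool_pos: [0.6053, -0.0088, 0.0407]
tool_rot: [-1.382, -2.82, 0.001]
ft_force: [0.9, -0.2, -0.1]
finger_gap: -0.0
gripper_force: 0.0
t 5.45 block x,y,z mm [-3.000e-02 -6.307e+01  4.071e+01] F [ 0.93 -0.17 -0.14] gap -0.0
 tool x,y angle from block x deg -0.13 -90.13 tool z [-1.e-03 -3.e-04 -1.e+00] q [-0.15  0.39  0.15  1.77 -0.07  0.99  0.68]
 shift tool mm [ 0.  -3.1 -0.3]
```

View pics/s3.png

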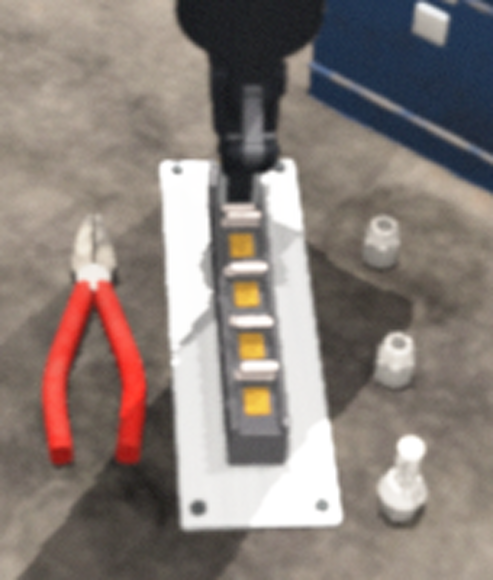

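Lever 1 is folded under the fingertips, at about (238,190), and the force is tiny. I'll feel for light contact before going on.

```bash
for z in 1; do python3 -m pendant '[[[0,0,0.3],0],[[0,0,0.3],0],[[0,0,0],0]]' | grep -E "pos|ft_f"; python3 -m pendant '[[[0,0,0.2],0],[[0,0,0.2],0],[[0,0,0],0]]' | grep -E "pos|ft_f";done
```

```text
tool_pos: [0.6058, -0.0087, 0.0406]
ft_force: [-1.9, -1.1, 3.3]
tool_pos: [0.6058, -0.0087, 0.0406]
ft_force: [-3.6, -1.2, 6.2]
```

```bash
python3 -m pendant '[[[0,-1,-0.5],0],[[0,-3,0],0],[[0,-3,0],0],[[0,-3,0],0],[[0,-3,0],0],[[0,-3,0],0],[[0,-3,0],0]]' >/dev/null; python3 -c "
from h import *
to(0,-44,40)"; python3 -m pendant '[[[0,-3,0],0],[[0,-3,0],0],[[0,-3,0],0],[[0,-3,0],0],[[0,-3,0],0],[[0,-3,0],0]]' >/dev/null;python3 -c "
from h import *
to(0,-26,40)"
```

```text
t 6.8 block x,y,z mm [ -0.12 -46.74  41.49] F [2.45 1.85 1.98] gap -0.0002
 tool x,y angle from block x deg -0.06 -90.06 tool z [ 0.0036  0.0012 -1.    ] q [-0.14  0.36  0.15  1.81 -0.07  0.98  0.7 ]
 shift tool mm [ 0.1 -2.7  1.5]
t 7.4 block x,y,z mm [ -0.11 -26.73  40.61] F [1.7  1.12 2.92] gap -0.0001
 tool x,y angle from block x deg -0.11 -90.11 tool z [ 3.e-04  0.e+00 -1.e+00] q [-0.13  0.34  0.16  1.84 -0.06  0.97  0.72]
 shift tool mm [ 0.1 -0.7  0.6]
```

Contact is light, about 3 N at 40.6 mm, so the same setting carries on over levers 3 to 5.

```bash
python3 -m pendant '[[[0,-3,0],0],[[0,-3,0],0],[[0,-3,0],0],[[0,-3,0],0],[[0,-3,0],0],[[0,-3,0],0],[[0,-3,0],0],[[0,-3,0],0],[[0,-3,0],0],[[0,-3,0],0],[[0,-3,0],0],[[0,-3,0],0]]' >/dev/null; python3 -c "
from h import *
to(0,9,40)"; python3 -m pendant '[[[0,-3,0],0],[[0,-3,0],0],[[0,-3,0],0],[[0,-3,0],0],[[0,-3,0],0],[[0,-3,0],0],[[0,-3,0],0],[[0,-3,0],0],[[0,-3,0],0],[[0,-3,0],0],[[0,-3,0],0],[[0,-3,0],0]]' >/dev/null;python3 -c "
from h import *
to(0,45,40)"
```

```text
t 8.6 block x,y,z mm [-2.000e-02  9.290e+00  4.059e+01] F [3.04 1.11 4.22] gap 0.0001
 tool x,y angle from block x deg -0.11 -90.11 tool z [ 2.e-04  0.e+00 -1.e+00] q [-0.1   0.29  0.17  1.91 -0.06  0.95  0.76]
 shift tool mm [0.  0.3 0.6]
t 9.8 block x,y,z mm [ 0.08 45.3  40.57] F [1.96 1.59 4.59] gap 0.0001
 tool x,y angle from block x deg -0.11 -90.11 tool z [ 2.e-04  0.e+00 -1.e+00] q [-0.07  0.24  0.18  1.97 -0.05  0.94  0.8 ]
 shift tool mm [-0.1  0.3  0.6]
```

```bash
python3 -m pendant '[[[0,-3,-0.1],0],[[0,-3,0],0],[[0,-3,0],0],[[0,-3,0],0],[[0,-3,0],0],[[0,-3,0],0],[[0,-3,0],0],[[0,-3,0],0],[[0,-3,0],0],[[0,-3,0],0],[[0,-3,0],0],[[0,-3,0],0],[[0,-3,0],0],[[0,-3,0],0],[[0,-2,0],0],[[0,-1,0],0],[[0,0,0],0]]' >/dev/null; python3 - <<'E'
from h import *
to(0,92,40)
f=optics.grab_frame("scene")
cv2.imwrite("pics/s4.png",cv2.resize(f["img"][150:350,270:440],None,fx=2.9,fy=2.9,interpolation=2)[...,::-1])
E
```

```text
t 11.5 block x,y,z mm [ 0.25 90.54 40.52] F [0.3  1.   3.43] gap -0.0
 tool x,y angle from block x deg -0.12 -90.12 tool z [-6.e-04 -1.e-04 -1.e+00] q [-0.03  0.18  0.21  2.04 -0.05  0.92  0.85]
 shift tool mm [-0.3 -1.5  0.5]
```

View pics/s4.png

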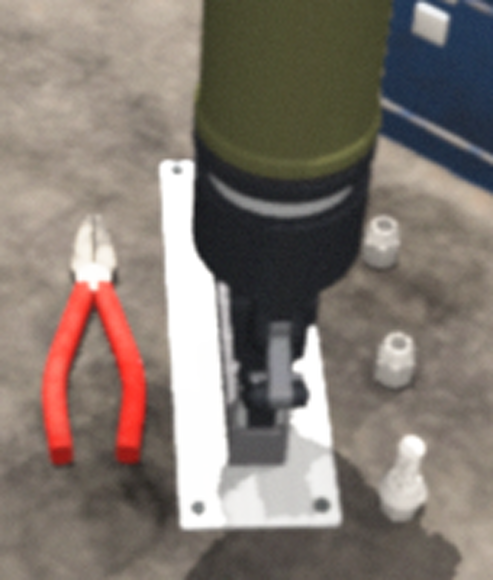

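The fingertips rest on the end of lever 5, at about (262,415), with z at 40.5 mm, so the last lever is down. Nuts, bolt and pliers haven't moved. I'll lift straight up, clear the view and check.

```bash
python3 -m pendant '[[[0,0,-2],0],[[0,0,-8],0],[[0,0,-15],0],[[0,0,-20],0],[[0,0,-20],0],[[0,0,-20],0],[[0,0,-20],0],[[10,0,-15],0],[[20,0,-10],0],[[25,0,0],0],[[25,0,0],0],[[25,0,0],0],[[25,0,0],0],[[25,0,0],0],[[25,0,0],0],[[15,0,0],0],[[5,0,0],0],[[0,0,0],0]]' | head -2; python3 - <<'E'
from h import *
for n in("scene","top"):
    f=optics.grab_frame(n);P=cloud(f);d=P[...,:2]-c;X=d@bx*1e3;Y=d@by*1e3
    h=[P[...,2][(abs(X)<8)&(Y>y)&(Y<y+26)&(f["range_z"]>0)]*1e3 for y in(-82,-46,-10,26,62)]
    print(n,[np.round(np.percentile(k,[50,95,100]),1).tolist() for k in h])
    if n=="scene":cv2.imwrite("pics/s5.png",cv2.resize(f["img"][150:350,270:440],None,fx=2.9,fy=2.9,interpolation=2)[...,::-1])
E
```

```text
clock: 13.35
tool_pos: [0.3614, 0.0553, 0.1707]
scene [[41.8, 43.5, 45.5], [42.0, 43.8, 44.8], [41.8, 43.8, 44.7], [41.7, 43.4, 44.8], [41.4, 43.3, 43.9]]
top [[41.2, 43.7, 45.1], [40.8, 43.3, 44.5], [41.1, 43.4, 45.4], [40.7, 43.0, 44.1], [40.7, 42.9, 45.1]]
```

View pics/s5.png

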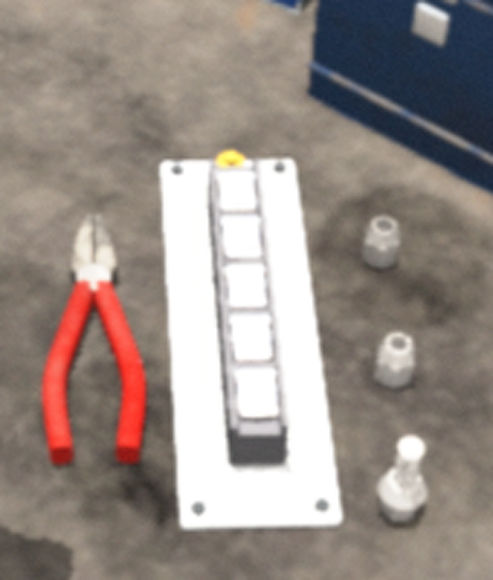

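All five levers lie flat, at (238,190) to (257,392) in the crop, and the nuts, bolt and pliers are where they were.

```bash
python3 -c "
from plant import r
print(r.close_job())"
```

```text
the job is handed in; nothing more can be done
None
```

All five levers were shut flat in one light stroke from the brass-post end (about 3–5 N of contact force in the checks along the stroke, about 6 N at most), nothing beside the block moved, and the job was handed in at about 13.5 s.

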